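Slide the plate out over the ledge end

TASK

The thin metal slide plate lies flat on the wooden ledge and nobody can get a finger under it. With the fingertips, push it along the ledge, without lifting or tipping it, until about a third of its length sticks out past the end of the ledge nearer the centrifuge, lying flat and straight along the ledge so that it can be picked up by that edge. Leave everything else where it is and take the hand away.

Things in the scene. Friction and masses are not known exactly. Their poses are not given: they have to be found in the camera images.
- ledge: Fixed raised ledge on the bench, 240 (x) by 340 (y) by 80 mm high: flat maple cap on a slightly narrower green plinth. Origin at the centre of its underside, on the bench; its top is 80 mm above. Its y axis runs along it, its open ends (no rim or stop) are at y = +170 mm and y = -170 mm of its own frame; its x axis points to the side away from the robot. It may stand turned a little.
- plate: Loose bare aluminium slide plate, a flat rectangle 90 (x) by 120 (y) by 6 mm thick, 150 to 250 g, lying flat on the robot's side of the ledge with its 120 mm length roughly along the ledge (up to 9 degrees askew). Origin at the centre of its underside, level with the ledge's top; y along its length, z up. It slides with ordinary dry friction and stops when the push stops; it would tip off the ledge with more than half its length out.
- centrifuge: Small beige benchtop centrifuge with a round dark lid, 180 by 170 by 130 mm high, standing on the bench off one end of the ledge, more than 60 mm clear of it; shows which end is meant. Origin at the centre of its underside. Leave it alone.
- tissue_box: Patterned paper tissue box, 115 by 200 by 90 mm high, on the bench off the other end of the ledge. Origin at the centre of its underside. Leave it alone.
- jar: Small amber jar, 40 mm across, 55 mm high, standing on the ledge near its far side, beside the plate's path. Origin at the centre of its underside. Leave it alone.
- tube_block: White block with four capped sample tubes, 45 by 90 by 60 mm high over all, standing on the ledge near its far side, beside the plate's path. Origin at the centre of its underside. Leave it alone.
There are look-alikes about, which are no part of the job. Leave any orange look-alike of the plate alone.

How it is judged (in metres and radians):
On the way:
1. the plate's leading edge comes out past the end of the ledge nearer the centrifuge, the plate flat on the ledge (((y of centrifuge in the frame of ledge above 0 m and y of plate in the frame of ledge between 0.12 and 0.168 m) or (y of centrifuge in the frame of ledge below 0 m and y of plate in the frame of ledge between -0.168 and -0.12 m)) and z of plate in the frame of ledge below 0.084 m and angle between plate's own z axis and vertical below 0.06 rad), for 0.1 s.
At the end, for the whole second after the job is handed in: The plate lies still and flat on the ledge with 27 to 53 mm of its 120 mm length beyond the end nearer the centrifuge, its length within about 10 degrees of the ledge's, its middle no more than 85 mm to the robot's side or 20 mm to the far side of the ledge's centre line (((y of centrifuge in the frame of ledge above 0 m and y of plate in the frame of ledge between 0.137 and 0.163 m) or (y of centrifuge in the frame of ledge below 0 m and y of plate in the frame of ledge between -0.163 and -0.137 m)) and z of plate in the frame of ledge between 0.077 and 0.084 m and angle between plate's own z axis and vertical below 0.05 rad and angle between the y axis of plate and the y axis of ledge, either way round below 0.17 rad and x of plate in the frame of ledge between -0.085 and 0.02 m and linear speed of plate below 0.01 m/s and angular speed of plate below 0.05 rad/s); the robot touches nothing.
It fails at once if the plate is lifted off the ledge (z of plate in the frame of ledge above 0.095 m).
It fails at once if the plate is tipped or falls (angle between plate's own z axis and vertical above 0.2 rad or z of plate in the frame of ledge below 0.06 m).
It fails at once if the centrifuge or the tissue box is disturbed (distance of any of centrifuge, tissue_box from where it was at the start of the episode above 0.015 m or angle between any of centrifuge, tissue_box's own z axis and vertical above 0.3 rad).
It fails at once if the jar or the tube block is disturbed (distance of any of jar, tube_block from where it was at the start of the episode above 0.015 m or angle between any of jar, tube_block's own z axis and vertical above 0.3 rad).
It also fails if it takes over 38 s, if anything falls off the work surface, if the arm or the gripper's body presses on something with over 40 N, if the wrist force passes 120 N, or if a joint passes its speed limit or range.

ROBOT

A 6-joint arm with a two-finger parallel gripper is mounted at the origin on the work surface. World frame = base frame: x ahead of the robot, y to its left, z up, the work surface at z = 0. Lengths are in m, angles in degrees, forces in N, time in s.
With the tool pointing down it reaches from about 0.25 to 0.775 m from the base axis. Payload 4 kg.
Tool frame: the origin (TCP) lies between the finger pads; the fingertips stand 11 mm ahead of it and the grasp point (between the pads) lies 8 mm behind it; z points along the fingers, y is the line along which they close (so a half turn about z gives the same grasp; the last joint's range is limited). The gripper opens to 94 mm and grips with 3 to 60 N. Pads are 16 mm wide; open, the fingers measure 119 mm over their backs; the gripper's body (75 mm by 177 mm) begins 78 mm behind the grasp point.
Start: joints at [-71.454, 4.996, 78.535, -0, 96.463, -5.907], TCP at [0.228, -0.501, 0.217] pointing down, gripper open.
Joint ranges: [-177.83, 177.83], [-43.37, 116.18], [15.69, 146.23], [-61.86, 241.86], [9.47, 152.12], [-147.06, 147.06]. Speed limits (degrees/s): [159.86, 159.86, 180, 180, 180, 180].

INTERFACE

Orientations are given as [roll, pitch, yaw] about the fixed x, y, z axes, in that order (R = Rz(yaw) Ry(pitch) Rx(roll)).
In Python, from rig import arm, camera, job gives the robot as it stands.
- The arm moves only by the tool arm_command, never from a script. Its argument "deltas" is text: rows parted by semicolons, each of 5 numbers parted by spaces: the gripper command: -1 is fully open, 1 is shut, values between are in proportion, then the shift along the world's x, y, z in units of 0.025 m (1.0 is 0.025 m), then the turn about the world's z in units of 0.1 rad (1.0 is 0.1 rad). In form: grip x y z roll; .... A call has 1 to 20 rows; each row shifts and turns the commanded pose from where the row before left it; what a row does not reach is not made up. A row lasts 1/10 s, in which the tool goes at most 50 mm and 8.59 degrees, less where a joint would pass 70% of its speed; a pose out of reach is approached as far as the arm can. A call with a number of a shift or a turn outside -1 to 1 is refused whole. A call with a gripper value outside its range is refused whole. The fingers move at their own pace and stop on an object; the grip force is fixed at half the most. Time passes only in rows, so rows that do not move let the fingers close. It gives the time, the measured TCP pose, the force, the opening and the grip force at its end, in the units of the state.
- arm.read_state(): the state, without advancing time (a new reading comes with each control period).
- camera(name): name is "side" or "top"; returns a dict with "image" (420x560x3 uint8, blue, green, red), "camera_matrix" (3x3 intrinsics, pixels), "R" (3x3) and "t" (3): a world point X has camera coordinates R X + t. Camera axes: x right, y down, z forward; pixel columns grow to the right and rows downward; lengths in m; the calibration is good to about 2 mm. A picture is of the moment at which its call begins. There is no depth.
- job.close_job(): hands the job in; it is judged then, once.
The state is a dict: "t": time; "joints": joint angles; "dq": joint speeds; "joint_efforts": joint torques, N m; "eef_pos": TCP position; "tool_rot": TCP orientation; "ft_force": force on the tool from outside, world axes, zero at the start; "wrist_torque": the same for the moment, N m; "opening": finger opening in m; "gripper_force": force on a finger pad.
Only numpy, scipy, OpenCV 4.12 (cv2) and the standard library are available. Lean on these libraries where they do the work, as an engineer would, in place of code of your own. Each camera call takes 0.05 s, during which the arm holds its last target. There are 200 camera calls.

## Working session

There is one attempt and no reset: what is moved stays moved. The work goes in short steps, Python scripts to look and compute and a tool call to move; the robot and the scene stay as the last step left them, time stands still between calls to the robot, and variables do not carry over. Pictures are saved under pics/ and viewed, at most 10 in all, crops included, and the job is handed in when it is done.

Besides the shell and the picture viewer there is one more tool, called after ">>>" by a JSON object that holds its "op" and its "data", one argument or row to a line. arm_command: Moves the arm, as the interface text tells. Its arguments: {"type":"object","properties":{"deltas":{"type":"string"}},"required":["deltas"]}

```bash
mkdir -p pics
cat > h.py <<'E'
import numpy as np, cv2
from rig import arm, camera, job
def snap(n,f):
    c=camera(n); cv2.imwrite('pics/'+f,c['image']); return c
def w(c,uv,z):
    K=np.array(c['camera_matrix']);R=np.array(c['R']);t=np.array(c['t'])
    o=-R.T@t; out=[]
    for u,v in uv:
        d=R.T@np.linalg.solve(K,[u,v,1.]); out.append((o+d*(z-o[2])/d[2])[:2])
    return np.array(out)
E
python3 - <<'E'
from h import *
a=snap('top','t0.png');b=snap('side','s0.png')
for c in(a,b):print(np.round(-np.array(c['R']).T@np.array(c['t']),3))
E
```

```text
[0.394 0.02  1.177]
[ 0.304 -0.968  1.137]
```

View pics/t0.png

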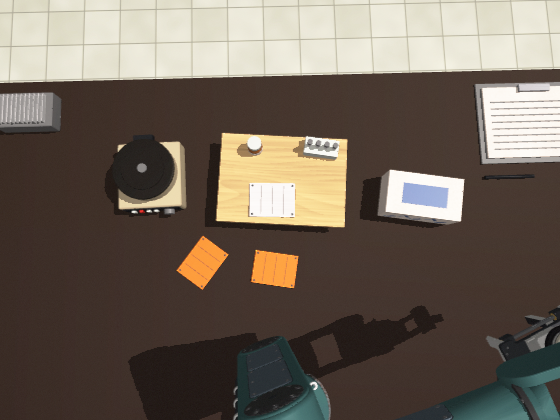

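View pics/s0.png

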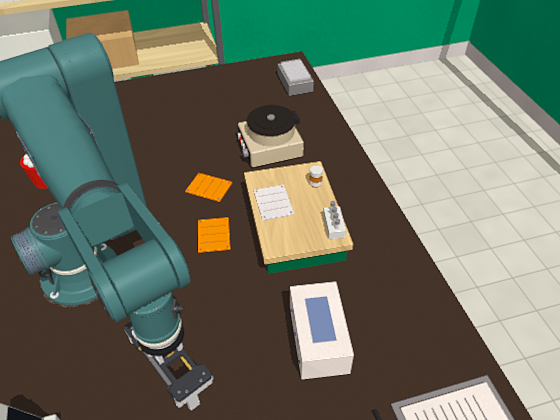

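The top view shows the ledge at (283,180), with the centrifuge off its left end (145,175) and the tissue box off its right end (422,195). The jar is at (254,145) and the tube block at (322,148). There are three candidates for the plate: grey at (272,200) on the ledge, and orange at (203,262) and (275,269) on the bench. The grey one fits, because it is bare aluminium and lies on the robot's side of the ledge. I'll confirm it in a crop.

Run:
```python
from h import *
im=cv2.imread('pics/t0.png')
cv2.imwrite('pics/c0.png',cv2.resize(im[120:240,205:365],None,fx=5,fy=5,interpolation=cv2.INTER_CUBIC))
```

```text
(no output)
```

View pics/c0.png

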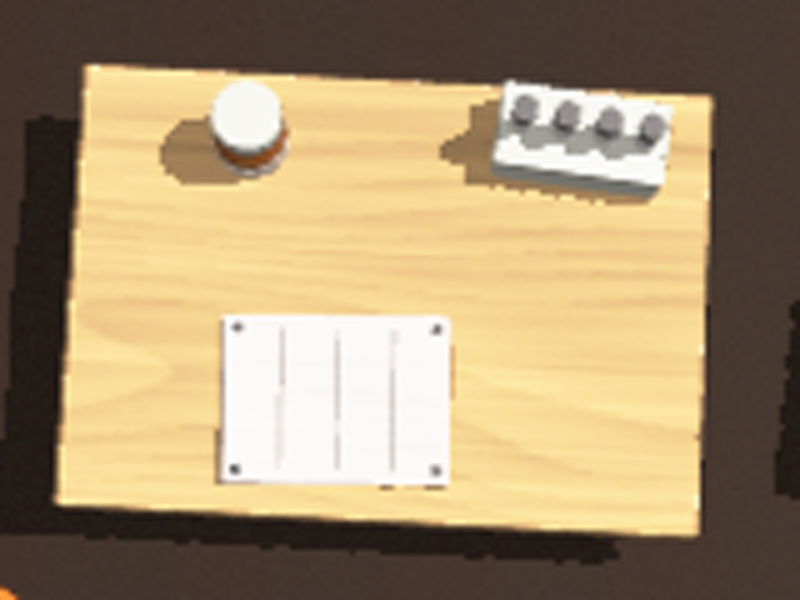

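The crop confirms a bare metal plate with corners at about (222,316), (449,318), (449,485) and (219,483). The ledge corners are (86,66), (713,96), (698,536) and (56,505).

```bash
cat >> h.py <<'E'
def full(p): return [(205+(x+.5)/5-.5,120+(y+.5)/5-.5) for x,y in p]
def ledge(c):
    L=w(c,full([(86,66),(713,96),(698,536),(56,505)]),.08)
    y=(L[0]-L[1])+(L[3]-L[2]); y/=np.linalg.norm(y)
    return L.mean(0),np.array([y[1],-y[0]]),y
def plate(c):
    hsv=cv2.cvtColor(c['image'],cv2.COLOR_BGR2HSV)
    m=((hsv[...,1]<45)&(hsv[...,2]>150)).astype(np.uint8)
    m=cv2.morphologyEx(m,cv2.MORPH_CLOSE,np.ones((3,3),np.uint8))
    m[:165]=0;m[240:]=0;m[:,:190]=0;m[:,350:]=0
    n,lab,st,_=cv2.connectedComponentsWithStats(m)
    k=1+st[1:,4].argmax(); ys,xs=np.nonzero(lab==k)
    P=w(c,np.c_[xs,ys].astype(float),.086)
    r=cv2.minAreaRect((P*1000).astype(np.float32)); b=cv2.boxPoints(r)/1000
    cen,ex,ey=ledge(c); B=np.c_[(b-cen)@ex,(b-cen)@ey]
    e=[B[1]-B[0],B[2]-B[1]]; e=max(e,key=np.linalg.norm)
    a=np.degrees(np.arctan2(e[0],e[1])); a=(a+90)%180-90
    print('plate world ctr',np.round(b.mean(0),4),'ledge-frame xy',np.round(B.mean(0),4),'dims',np.round(r[1],0),'skew(+ = +y end toward +x)',round(a,1))
    print('corners world',np.round(b,3).tolist())
E
python3 - <<'E'
from h import *
c=camera('top');print(ledge(c));plate(c)
print(np.round(w(c,full([(222,316),(449,318),(449,485),(219,483)]),.086),3))
print('side: ',[np.round(x,3) for x in w(c,[(318,160),(254,152)],.08)])
s=arm.read_state();print(s['t'],s['eef_pos'],s['tool_rot'],s['opening'])
E
```

```text
(array([0.6145635, 0.0035487]), array([ 0.99702048, -0.07713728]), array([0.07713728, 0.99702048]))
plate world ctr [0.5597 0.0337] ledge-frame xy [-0.057   0.0258] dims [119.  88.] skew(+ = +y end toward +x) -2.8
corners world [[0.5139999985694885, -0.02500000037252903], [0.6019999980926514, -0.027000000700354576], [0.6060000061988831, 0.09200000017881393], [0.5170000195503235, 0.0949999988079071]]
[[ 0.606  0.092]
 [ 0.602 -0.028]
 [ 0.512 -0.025]
 [ 0.517  0.096]]
side:  [array([ 0.664, -0.094]), array([0.691, 0.078])]
0.15 [ 0.22755075 -0.50028603  0.2155803 ] [-1.79902859e+02 -9.45655982e-03  2.44535248e+01] 0.09392668257856017
```

>>> {"op": "arm_command", "data": {
  "deltas": "0.15 0.66 0.9 0 0.53;0.15 0.66 0.9 0 0.53;0.15 0.66 0.9 0 0.53;0.15 0.66 0.9 0 0.53;0.15 0.66 0.9 0 0.53;0.15 0.66 0.9 0 0.53;0.15 0.66 0.9 0 0.53;0.15 0.66 0.9 0 0.53;0.15 0.66 0.9 0 0.53;0.15 0.66 0.9 0 0.53;0.15 0.66 0.9 0 0.53;0.15 0.66 0.9 0 0.53;0.15 0.66 0.9 0 0.53;0.15 0.66 0.9 0 0.53;0.15 0.66 0.9 0 0.53;0.15 0.66 0.9 0 0.53;0.15 0.66 0.9 0 0.53;0.15 0.66 0.9 0 0.53;0.15 0.66 0.9 0 0.53;0.15 0 0 0 0"
}}

```text
t: 2.15
eef_pos: [0.5421, -0.0707, 0.2157]
tool_rot: [-179.9, -0.1, 82.4]
ft_force: [0.9, -0.9, 0.7]
opening: 0.0402
gripper_force: 0.0
```

>>> {"op": "arm_command", "data": {
  "deltas": "0.15 0.56 0.72 0 0.56;0.15 0 0 -1 0;0.15 0 0 -1 0;0.15 0 0 -1 0;0.15 0 0 -0.8 0;0.15 0 0 -0.4 0;0.15 0 0 -0.3 0;0.15 0 0 0 0;0.15 0 0 0 0;0.15 0 0 0 0"
}}

```text
t: 3.15
eef_pos: [0.556, -0.0554, 0.1054]
tool_rot: [179.9, 0.0, 85.4]
ft_force: [-0.3, 0.5, -1.2]
opening: 0.0404
gripper_force: 0.0
```

Run:
```python
from h import *
a=snap('top','t1.png');b=snap('side','s1.png')
i=cv2.resize(a['image'][130:250,210:350],(700,600)[:2]);cv2.imwrite('pics/s1c.png',cv2.resize(b['image'][150:280,220:360],(630,585),interpolation=cv2.INTER_CUBIC))
s=arm.read_state();print(s['t'],s['eef_pos'],s['tool_rot'],s['ft_force'])
```

```text
3.25 [ 0.55580467 -0.05530657  0.10513896] [1.79881072e+02 1.44941285e-02 8.53597874e+01] [ 0.25918006 -0.08126262 -0.52867555]
```

View pics/s1c.png

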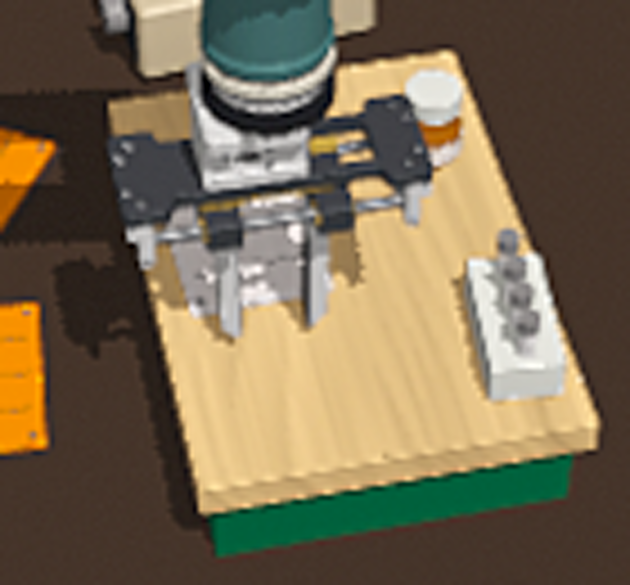

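The side crop shows both fingertips, at (230,335) and (315,325), just behind the plate's rear edge. Nothing else is in the way, so I'll lower to push height.

>>> {"op": "arm_command", "data": {
  "deltas": "0.15 0 0 -0.2 0;0.15 0 0 -0.2 0;0.15 0 0 -0.06 0;0.15 0 0 0 0;0.15 0 0 0 0"
}}

```text
t: 3.75
eef_pos: [0.5551, -0.0552, 0.0924]
tool_rot: [-180.0, -0.0, 85.4]
ft_force: [0.6, 0.2, 1.4]
opening: 0.0399
gripper_force: 0.0
```

>>> {"op": "arm_command", "data": {
  "deltas": "0.15 0.017 0.22 0 0;0.15 0.017 0.22 0 0;0.15 0.017 0.22 0 0;0.15 0.017 0.22 0 0;0.15 0.017 0.22 0 0;0.15 0.017 0.22 0 0;0.15 0.017 0.22 0 0;0.15 0.017 0.22 0 0;0.15 0.017 0.22 0 0;0.15 0.017 0.22 0 0;0.15 0.017 0.22 0 0;0.15 0.017 0.22 0 0;0.15 0.017 0.22 0 0;0.15 0.017 0.22 0 0;0.15 0.017 0.22 0 0;0.15 0.017 0.22 0 0;0.15 0.017 0.22 0 0;0.15 0.017 0.22 0 0;0.15 0.017 0.22 0 0;0.15 0 0 0 0"
}}

```text
t: 5.75
eef_pos: [0.5632, 0.0506, 0.0923]
tool_rot: [-180.0, -0.1, 85.4]
ft_force: [0.2, -0.6, -0.7]
opening: 0.04
gripper_force: 0.0
```

Run:
```python
from h import *
a=snap('top','t2.png');b=snap('side','s2.png')
A=cv2.resize(a['image'][130:240,190:350],(400,275));B=cv2.resize(b['image'][140:270,220:360],(400,371))
cv2.imwrite('pics/m2.png',np.hstack([np.pad(A,((0,96),(0,0),(0,0))),B]))
s=arm.read_state();cen,ex,ey=ledge(a);d=s['eef_pos'][:2]-cen
print(s['t'],s['eef_pos'],s['ft_force'],'tcp ledge',d@ex,d@ey)
```

```text
5.85 [0.56299085 0.05010454 0.09209673] [ 0.23991343  0.28098077 -0.22003035] tcp ledge -0.055010179814642145 0.04243894952805152
```

View pics/m2.png

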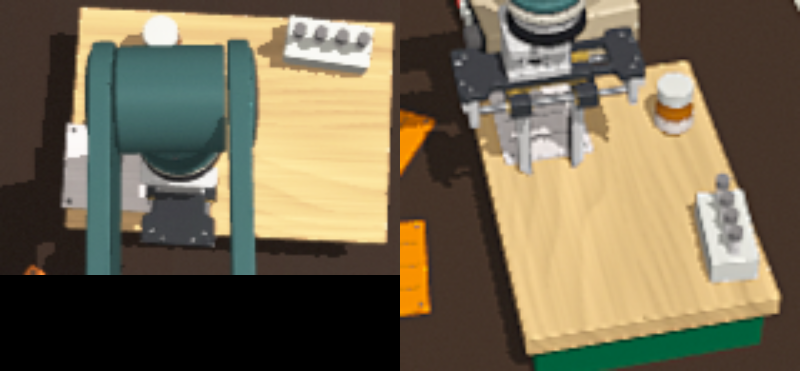

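The plate is being pushed squarely. In the top view (left half) its leading edge runs from (65,125) to (62,208), just past the ledge's end. In the side view both fingertips, at (525,168) and (577,162), sit against the rear edge. Next I'll compute how far is left.

Run:
```python
from h import *
c=camera('top');cen,ex,ey=ledge(c)
g=cv2.cvtColor(c['image'],cv2.COLOR_BGR2GRAY).astype(float);pts=[]
for v in range(184,211,3):
    r=g[v,205:228]; d=np.diff(r); i=int(d.argmax()); pts.append((205+i+.5,v)); 
P=w(c,pts,.086)-cen
print(np.round(np.c_[np.array(pts),P@ex,P@ey],3))
```

```text
[[ 2.155e+02  1.840e+02 -2.300e-02  1.760e-01]
 [ 2.155e+02  1.870e+02 -3.100e-02  1.760e-01]
 [ 2.155e+02  1.900e+02 -3.900e-02  1.750e-01]
 [ 2.155e+02  1.930e+02 -4.700e-02  1.750e-01]
 [ 2.155e+02  1.960e+02 -5.500e-02  1.740e-01]
 [ 2.155e+02  1.990e+02 -6.300e-02  1.740e-01]
 [ 2.155e+02  2.020e+02 -7.100e-02  1.730e-01]
 [ 2.145e+02  2.050e+02 -7.900e-02  1.750e-01]
 [ 2.145e+02  2.080e+02 -8.700e-02  1.750e-01]]
```

>>> {"op": "arm_command", "data": {
  "deltas": "0.15 0.013 0.17 0 0;0.15 0.013 0.17 0 0;0.15 0.013 0.17 0 0;0.15 0.013 0.17 0 0;0.15 0.013 0.17 0 0;0.15 0.013 0.17 0 0;0.15 0.013 0.17 0 0;0.15 0.013 0.17 0 0;0.15 0 0 0 0;0.15 0 0 0 0"
}}

```text
t: 6.9
eef_pos: [0.566, 0.0837, 0.0927]
tool_rot: [180.0, -0.0, 85.4]
ft_force: [0.4, 0.6, 0.8]
opening: 0.0398
gripper_force: 0.0
```

Run:
```python
from h import *
c=camera('top');cen,ex,ey=ledge(c)
g=cv2.cvtColor(c['image'],cv2.COLOR_BGR2GRAY).astype(float);pts=[]
for v in range(184,211,3):
    r=g[v,190:228]; d=np.diff(r); i=int(d.argmax()); pts.append((190+i+.5,v)); 
P=w(c,pts,.086)-cen
print(np.round(np.c_[np.array(pts),P@ex,P@ey],3))
s=arm.read_state();d=s['eef_pos'][:2]-cen;print(s['t'],s['eef_pos'],s['ft_force'],d@ex,d@ey)
```

```text
[[ 2.035e+02  1.840e+02 -2.400e-02  2.080e-01]
 [ 2.025e+02  1.870e+02 -3.300e-02  2.100e-01]
 [ 2.025e+02  1.900e+02 -4.100e-02  2.100e-01]
 [ 2.035e+02  1.930e+02 -4.900e-02  2.070e-01]
 [ 2.025e+02  1.960e+02 -5.700e-02  2.090e-01]
 [ 2.025e+02  1.990e+02 -6.500e-02  2.080e-01]
 [ 2.025e+02  2.020e+02 -7.300e-02  2.080e-01]
 [ 2.025e+02  2.050e+02 -8.100e-02  2.070e-01]
 [ 2.225e+02  2.080e+02 -8.600e-02  1.540e-01]]
6.95 [0.5659673  0.08352378 0.09265558] [0.2770921  0.33244436 0.0373899 ] -0.05462046438286371 0.07598821934598093
```

>>> {"op": "arm_command", "data": {
  "deltas": "0.15 0.009 0.12 0 0;0.15 0 0 0 0;0.15 0 0 0 0;0.15 -0.03 -0.4 0 0;0.15 -0.03 -0.4 0 0;0.15 0 0 0 0;0.15 0 0 1 0;0.15 0 0 1 0;0.15 0 -1 1 0;0.15 0 -1 1 0;0.15 -0.5 -1 1 0;0.15 -0.5 -1 0.5 0;0.15 -0.5 -1 0 0;0.15 -0.5 -1 0 0;0.15 -0.5 -1 0 0;0.15 -0.5 -1 0 0;0.15 -0.5 -1 0 0;0.15 -0.5 -1 0 0;0.15 0 0 0 0;0.15 0 0 0 0"
}}

```text
t: 8.95
eef_pos: [0.4645, -0.1838, 0.2301]
tool_rot: [180.0, -0.0, 85.3]
ft_force: [0.1, -0.1, -0.4]
opening: 0.0398
gripper_force: 0.0
```

Run:
```python
from h import *
a=snap('top','t3.png');b=snap('side','s3.png');plate(a)
cv2.imwrite('pics/m3.png',np.hstack([cv2.resize(a['image'][110:240,110:370],(500,250)),cv2.resize(b['image'][120:270,220:360],(233,250))]))
s=arm.read_state();print(s['t'],s['eef_pos'],s['ft_force'])
```

```text
plate world ctr [0.5722 0.1578] ledge-frame xy [-0.0541  0.1505] dims [121.  90.] skew(+ = +y end toward +x) 0.3
corners world [[0.5220000147819519, 0.10100000351667404], [0.6119999885559082, 0.09399999678134918], [0.621999979019165, 0.2150000035762787], [0.5320000052452087, 0.22200000286102295]]
9.05 [ 0.46489253 -0.18298406  0.23001691] [0.50045842 0.5671788  0.60245234]
```

View pics/m3.png

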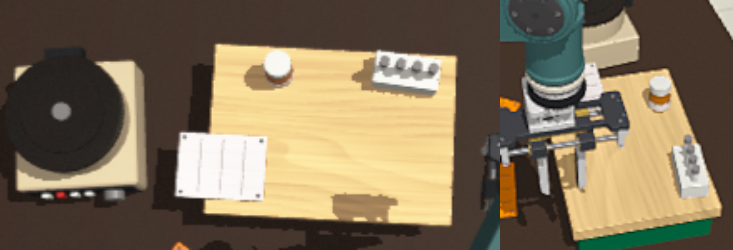

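The plate, at (222,167) in the crop, lies straight and overhangs the centrifuge end by about 40 mm. The jar and tube block haven't moved, and the hand is clear.

```bash
python3 -c "
from rig import job
print(job.close_job())"
```

```text
the job is handed in; nothing more can be done
None
```

The slide plate now sticks out about 40 mm of its 120 mm length past the centrifuge end of the ledge, flat and within about 0.3° of straight by the last camera measurement. Nothing else appears to have moved, the hand is clear, and the job was handed in at about 9 s; no verdict was returned.

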